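# Reset the tripped bench grinder

## Robot

A 6-joint arm with a two-finger parallel gripper is mounted at the origin on the work surface. World frame = base frame: x ahead of the robot, y to its left, z up, the work surface at z = 0. Lengths are in mm, angles in rad, forces in N, time in s.
With the tool pointing down it reaches from about 325 to 775 mm from the base axis. Payload 9.3 kg.
Tool frame: the origin (TCP) lies at the very end of the fingers, on their centre line; the grasp point (between the pads) lies 19 mm behind it; z points along the fingers, x is the direction in which the jaws open and shut, and the axes are right-handed (so a half turn about z gives the same grasp; the last joint's range is limited). The gripper opens to 85 mm and grips with 20 to 120 N. Pads are 22 mm wide; open, the fingers measure 114 mm over their backs; the gripper's body (76 mm by 85 mm) begins 54 mm behind the grasp point. The pads swing forward as they close: fully open they stand 13 mm farther back than shut.
Start: joints at [0.988, 0.259, 0.021, 1.334, 0, 1.418], TCP at [229.18, 499.973, 231.279] pointing down, gripper open.
Joint ranges: [-3.04, 3.04], [-0.91, 1.82], [-1.04, 1.36], [-1.92, 1.95], [-1.52, 1.45], [-3.14, 3.14]. Speed limits (rad/s): [2.22, 2.22, 2.79, 3.14, 3.14, 3.14].

## Interface

Orientations are given as a 3x3 rotation matrix whose columns are the frame's x, y, z axes.
In Python, from rig import * gives the robot as it stands.
- The arm moves only by the tool arm_command, never from a script. Its argument "moves" is a list of rows, each an object with "linear": the shift along the tool's x, y, z in cm, a list of three; "turn": the turn about the tool's z in degrees. In form: [{"linear": [x, y, z], "turn": turn}, ...]. A call has 1 to 10 rows; each row is the pose to reach, as a shift and turn from the pose commanded when the call began, along the tool's axes at that moment; what a row does not reach only later rows make up. A row lasts 1/8 s, in which the tool goes at most 62.5 mm and 10.7 degrees, less where a joint would pass 70% of its speed; a pose out of reach is approached as far as the arm can. A call with a gripper value outside its range is refused whole. "grip" is the closure, from 0 (fully open) to 1 (shut), set as the call begins (left out, the last holds). The fingers move at their own pace and stop on an object; the grip force is fixed at half the most. Time passes only in rows, so rows that repeat a pose let the fingers close. It gives the time, the measured TCP pose, the force and the opening at its end, in the units of the state.
- state(): the state, without advancing time (a new reading comes with each control period).
- camera(name): name is "side" or "top" or "wrist"; returns the picture (384x512x3 uint8, red, green, blue); there is no depth.
- calibration(name): a dict with "fov_y" (degrees; the focal length in pixels is half the picture's height over the tangent of half this angle, whatever the lens; pixels are square), "cx", "cy" (the principal point, pixels), "eye" and "rotation" of the camera in the world. Camera axes: x right, y down, z forward; pixel columns grow to the right and rows downward; lengths in mm; the calibration is good to about 2 mm. The wrist camera is an equidistant fisheye: a pixel r from the principal point sees the ray r / f radians off the axis. A picture is of the moment at which its call begins: read the wrist's pose just before it. calibration takes no time and is no camera call; for the wrist camera it gives the pose at the moment of the call.
- close_job(): hands the job in, once; it reports no verdict.
Trained networks look in the newest picture that a camera, given by its name, has taken for a name from the list of things; names that differ only in an ending like _2 or _b are one class to them, and where a whole thing is asked for, a point or a joint stands for the part that bears it (a point fixed in the world has none). Each returns a list of dicts, best first, with "confidence" (0 to 1); they miss things now and then, are a little off and sometimes report something else, mostly with a low value. They report only what shows in the picture. A call takes as long as a camera call.
- cut_out(camera, thing): "mask" (384x512 bool, what is visible of it) and "centre" ([column, row] in pixels, amid what is visible of it).
The state is a dict: "clock": time; "joint_positions": joint angles; "qvel": joint speeds; "effort": joint torques, N m; "tcp_pos": TCP position; "orientation": TCP orientation; "force": force on the tool from outside, world axes, zero at the start; "wrist_torque": the same for the moment, N m; "width": finger opening in mm.
Only numpy, scipy, OpenCV 4.12 (cv2) and the standard library are available. Lean on these libraries where they do the work, as an engineer would, in place of code of your own. Each camera call takes 0.05 s, during which the arm holds its last target.

## Task

The bench grinder has tripped its overload. With a fingertip, first push the red isolator toggle on its starter box right over to OFF, away from you towards the red stripe; then reach down into the well with the blue reset key and press the key fully home, where it stays, and take your hand away. Do not press the green start key in the next well, and leave everything else on the bench where it is: nothing is to be picked up.

Things in the scene. Friction and masses are not known exactly. Their poses are not given: they have to be found in the camera images.
- grinder: Bench grinder and its starter box, on a plywood board fixed to the bench (310 x 850 x 18 mm). Origin: on the bench under the starter's middle; x away from the robot at yaw 0, y left, z up. The grey starter, 180 mm (x) by 280 mm (y), has a flat cover sloping down towards -x by 0.21 rad, its middle 110 mm up. The green grinder fills y = 230 to 630, x = -130 to 100 mm, 300 mm tall.
- isolator_pivot (a point): Pivot of the isolator toggle, 3 mm above the cover's surface, left on the starter. Axes are the cover's: z square out of the cover, x up the slope (away from the robot), y left along the cover. A yellow plate, 100 mm along x, surrounds it: green stripe at its near (-x) end = ON, red stripe at its far (+x) end = OFF.
- isolator_tip (a point): Tip of the red bat-shaped toggle, 50 mm from the pivot, 18 mm thick near the tip. At full ON it leans 0.45 rad towards -x of the cover (tip 22 mm before and 45 mm above the pivot); at OFF it leans as far towards +x.
- isolator (a joint): Angle of the toggle, rad: 0 = full ON, 0.9 = OFF at its stop, turning towards the cover's +x. Starts between 0 and 0.15. A friction hinge of 0.08 N m (1.6 N at the tip): no spring, it stays where it is left.
- reset_mouth (a point): Centre of the mouth of the reset well, flush with the cover, ringed in blue, right on the starter. A round well 44 mm across with a 2 mm bevel, square to the cover, 28 mm deep to its floor. Axes are the cover's: z out of the well, x up the slope, y left along the cover. The equal start well lies 80 mm towards +y (centre to centre).
- reset_key_face (a point): Centre of the face of the blue reset key, 28 mm across, in the middle of the reset well. Popped out (tripped) it lies 17 mm below the mouth; home it lies 24 mm below. Axes as reset_mouth.
- reset_key (a joint): Travel of the reset key into its well, m: 0 = popped out, 0.007 = home at its stop. Tripped, it starts between 0 and 0.0012. It takes a steady 3 N or so to push and has no return spring: it stays where it is left, so it must be pressed to its stop.
- start_mouth (a point): Centre of the mouth of the start well, marked with a green ring; same well as the reset well. To be left alone.
- start_key (a joint): Travel of the green start key, m: 0 = out, 0.007 = fully in; a spring of 1.5 to 5 N returns it. Not to be pressed.
- wrench: Loose steel combination wrench, 180 x 38 x 8 mm, lying on the board in front of the starter. Origin under its middle, x along it.
- tape_measure: Loose yellow tape measure, 72 x 38 x 68 mm tall, standing on the board in front of the starter. Origin: centre of its underside.
- paste_tin: Loose brass-coloured tin, 52 mm across, 55 mm tall, standing on the board between starter and grinder. Origin: centre of its underside.
- spare_wheel: Loose spare grinding wheel, 150 mm across, 20 mm thick, lying right of the board, on the robot's side. Origin: centre of its underside.
- spray_bottle: Loose white spray bottle with a red head, 76 mm across, 225 mm tall, standing right of the starter. Origin: centre of its underside.
- screwdriver: Loose screwdriver with an orange handle, 200 mm long, 26 mm thick, lying on the board in front of the grinder. Origin under its middle, x along it.

How it is judged (in metres and radians):
On the way, in this order (a step that is already met when the one before it is completed fails the run):
1. the isolator toggle is over at OFF (value of joint isolator above 0.8 rad), for 0.2 s.
2. with the isolator at OFF, the blue reset key is pressed home (value of joint reset_key above 0.006 m and value of joint isolator above 0.8 rad), for 0.2 s.
At the end, for the whole second after the job is handed in: The isolator stands at OFF (above 0.8 rad), the reset key is home (above 6 of 7 mm) and stays in, the start key is out (below 1 mm), and the loose things are at rest (all of step 2 and value of joint start_key below 0.001 m and linear speed of each of wrench, tape_measure, paste_tin, spare_wheel, spray_bottle, screwdriver below 0.02 m/s); the robot touches nothing.
It fails at once if the reset key is pressed in past half its travel before the isolator is off (value of joint reset_key above 0.0035 m and value of joint isolator below 0.6 rad).
It fails at once if the green start key is pressed more than 2 mm (value of joint start_key above 0.002 m).
It fails at once if a loose thing on the bench is moved by more than 15 mm or picked up (distance of any of wrench, tape_measure, paste_tin, spare_wheel, spray_bottle, screwdriver from where it was at the start of the episode above 0.015 m).
It also fails if it takes over 42 s, if anything falls off the work surface, if the arm or the gripper's body presses on something with over 40 N, if the wrist force passes 120 N, or if a joint passes its speed limit or range.

## Working session

There is one attempt and no reset: what is moved stays moved. The work goes in short steps, Python scripts to look and compute and a tool call to move; the robot and the scene stay as the last step left them, time stands still between calls to the robot, and variables do not carry over. Pictures are saved under pics/ and viewed, and the job is handed in when it is done.

Besides the shell and the picture viewer there is one more tool, called after "Call:" as name(argument=value, ...) on one line, values as JSON. arm_command: Moves the arm, as the interface text tells. Its arguments: {"type":"object","properties":{"moves":{"type":"array"},"grip":{"type":"number"}},"required":["moves"]}

```bash
ls; mkdir -p pics
python3 - <<'E'
from rig import *
import cv2
s=state();print(s)
for n in["side","top","wrist"]:
    print(n,calibration(n))
    cv2.imwrite(f"pics/{n}0.png",camera(n)[:,:,::-1])
for n in["side","top","wrist"]:
  for t in["isolator_tip","isolator_pivot","reset_mouth","reset_key_face","start_mouth","grinder"]:
    for d in cut_out(n,t)[:2]: print(n,t,d["confidence"],d["centre"],d["mask"].sum())
print(state()["clock"])
E
```

```text
pics
{'clock': 0.0, 'joint_positions': array([ 9.88419168e-01,  2.59196538e-01,  2.07663643e-02,  1.33370789e+00,
       -3.31536107e-06,  1.41821986e+00]), 'qvel': array([ 0.00083232,  0.00092581, -0.00100288, -0.00099285, -0.00135206,
       -0.00067344]), 'effort': array([ 8.92609060e-04, -5.55641699e+01,  3.44529819e+01,  1.38578712e-02,
       -6.77637445e-05,  2.43169563e-05]), 'tcp_pos': array([229.01627812, 499.74236996, 230.66562331]), 'orientation': array([[ 4.16689137e-01,  9.09048746e-01, -7.35202409e-04],
       [ 9.09048075e-01, -4.16689737e-01, -1.12238744e-03],
       [-1.32665619e-03, -2.00647682e-04, -9.99999100e-01]]), 'force': array([-0.00079282, -0.30933681, -0.08410107]), 'wrist_torque': array([-0.0112467 ,  0.01392321, -0.00419023]), 'width': 85.34940468520104}
side {'fov_y': 42.82561742143304, 'cx': 250.58312756715395, 'cy': 190.52197194637102, 'eye': array([  61.21068706, -705.78056632, 1066.05624561]), 'rotation': array([[ 0.82648687, -0.43184198,  0.36115365],
       [-0.5629086 , -0.62561785,  0.54012611],
       [-0.00730496, -0.64970364, -0.7601525 ]])}

[... 578 characters left out ...]
0.32021208, -0.94734492]])}
side isolator_tip 0.56 [287.4, 204.9] 7529
side isolator_tip 0.49 [265.5, 171.4] 54
side isolator_pivot 0.94 [287.3, 206.4] 7278
side reset_mouth 0.92 [288.6, 205.5] 7541
side reset_key_face 0.57 [307.2, 229.0] 79
side start_mouth 0.71 [287.4, 201.8] 7479
side start_mouth 0.48 [291.8, 324.9] 3220
side grinder 0.6 [239.3, 174.0] 28011
top isolator_tip 0.45 [281.9, 179.0] 5655
top isolator_pivot 0.7 [284.0, 178.9] 5678
top reset_mouth 0.65 [280.1, 177.4] 5685
top reset_key_face 0.19 [196.1, 177.4] 24921
top start_mouth 0.88 [278.6, 178.8] 5612
top grinder 0.84 [195.8, 176.8] 25076
wrist isolator_pivot 0.47 [9.3, 359.5] 643
wrist grinder 0.89 [261.9, 326.3] 7219
1.05
```

Run:
```python
import cv2
for n,(x,y,w,h) in dict(side=(180,120,200,150),top=(200,110,160,120)).items():
    im=cv2.imread(f"pics/{n}0.png");c=im[y:y+h,x:x+w]
    k=800//w
    cv2.imwrite(f"pics/{n}0c.png",cv2.resize(c,None,fx=k,fy=k,interpolation=cv2.INTER_CUBIC))
```

```text
(no output)
```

View pics/side0.png

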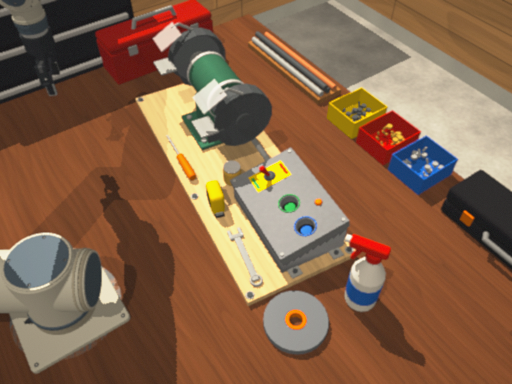

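View pics/top0.png

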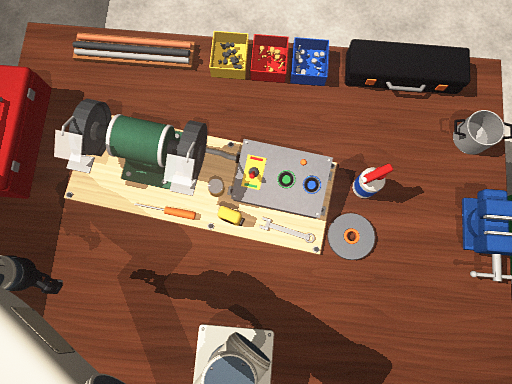

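```bash
ls pics
```

```text
side0.png
side0c.png
top0.png
top0c.png
wrist0.png
```

View pics/wrist0.png

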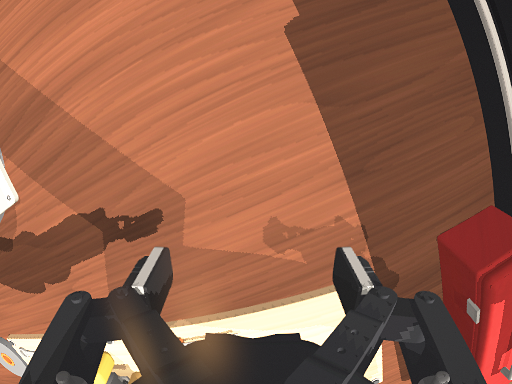

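View pics/side0c.png

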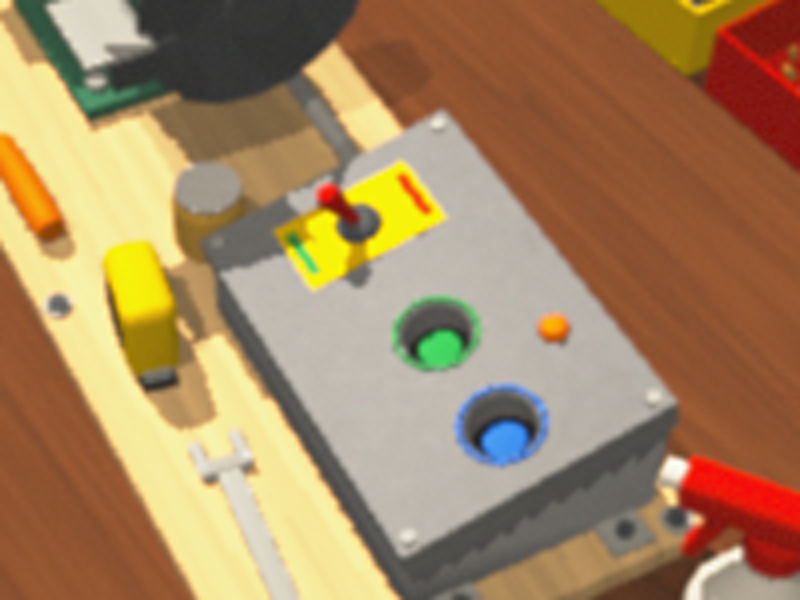

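View pics/top0c.png

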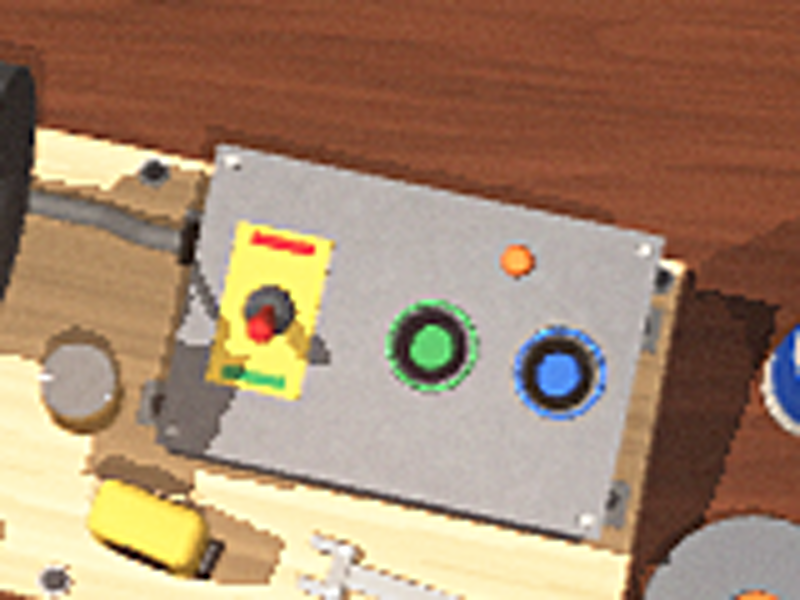

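```bash
cat > h.py <<'E'
import numpy as np
from rig import *
def proj(c,P):
    R=np.array(c["rotation"]);q=(np.atleast_2d(P)-c["eye"])@R
    f=192/np.tan(np.radians(c["fov_y"]/2)); return np.c_[c["cx"]+f*q[:,0]/q[:,2],c["cy"]+f*q[:,1]/q[:,2]]
def ray(c,p):
    f=192/np.tan(np.radians(c["fov_y"]/2));d=np.array([(p[0]-c["cx"])/f,(p[1]-c["cy"])/f,1]);d=c["rotation"]@d
    return d/np.linalg.norm(d)
def tri(cs,ps):
    A=np.zeros((3,3));b=np.zeros(3);L=[]
    for c,p in zip(cs,ps):
        d=ray(c,p);M=np.eye(3)-np.outer(d,d);A+=M;b+=M@c["eye"];L.append((M,c["eye"]))
    X=np.linalg.solve(A,b);return X,[np.linalg.norm(M@(X-e)) for M,e in L]
E
python3 - <<'E'
from h import *
import cv2
from scipy.optimize import least_squares
S,T=calibration("side"),calibration("top")
u=lambda a,k,o:np.array(a,float)/k+np.array(o)-(0.5-0.5/k)
side=dict(rm=(502,425),sm=(436,333),tip=(328,194),p1=(404,160),p2=(447,217),p3=(315,290),p4=(275,230))
top=dict(rm=(560,372),sm=(433,346),tip=(262,322),p1=(240,222),p2=(332,240),p3=(298,400),p4=(207,382))
# ring refinement by colour
for n,o,k,d in(("side",(180,120),4,side),("top",(200,110),5,top)):
    im=cv2.cvtColor(cv2.imread(f"pics/{n}0.png"),cv2.COLOR_BGR2HSV)
    for key,(lo,hi) in dict(rm=(100,125),sm=(45,80)).items():
        c=u(d[key],k,o);m=(im[...,0]>=lo)&(im[...,0]<=hi)&(im[...,1]>90)&(im[...,2]>60)
        ys,xs=np.nonzero(m);s=np.hypot(xs-c[0],ys-c[1])<14;pts=np.c_[xs,ys][s].astype(np.int32)
        e=cv2.fitEllipse(cv2.convexHull(pts));print(n,key,c,e)
side={k:u(v,4,(180,120)) for k,v in side.items()};top={k:u(v,5,(200,110)) for k,v in top.items()}
for k in side:print(k,*[np.round(v,1) for v in tri([S,T],[side[k],top[k]])])
# fit: origin x,y,yaw ; reset (rx,ry), plate (px,py,w)
a=.21
def frame(v):
    cy,sy=np.cos(v[2]),np.sin(v[2]);Rz=np.array([[cy,-sy,0],[sy,cy,0],[0,0,1]])
    Ry=np.array([[np.cos(a),0,-np.sin(a)],[0,1,0],[np.sin(a),0,np.cos(a)]])
    return Rz@Ry,np.array([v[0],v[1],110+0*18])
def pts(v):
    R,o=frame(v);r=lambda x,y,z=0:o+R@[x,y,z]
    return dict(rm=r(v[3],v[4]),sm=r(v[3],v[4]+80),p1=r(50+v[5],v[6]+v[7]),p2=r(50+v[5],v[6]-v[7]),p3=r(-50+v[5],v[6]-v[7]),p4=r(-50+v[5],v[6]+v[7]))
# pin gauge: x along origin fixed by cover height -> no freedom lost
def res(v):
    P=pts(v);return np.concatenate([np.r_[proj(S,P[k])[0]-side[k],proj(T,P[k])[0]-top[k]] for k in P]+[[(v[5])*.01,(v[6]-90)*.01]])
f=least_squares(res,[450,-70,-.15,0,-80,0,90,25]);print(np.round(f.x,3),np.round(f.fun,2))
R,o=frame(f.x);np.savez("pose.npz",R=R,o=o,v=f.x,rm=pts(f.x)["rm"]);print({k:np.round(v,1) for k,v in pts(f.x).items()})
tp=tri([S,T],[side["tip"],top["tip"]])[0];piv=o+R@[f.x[5],f.x[6],3];print("tip rel pivot",R.T@(tp-piv),"piv",piv)
E
```

```text
side rm [305.125 225.875] ((305.05914306640625, 225.77879333496094), (19.351404190063477, 22.61760902404785), 79.64984893798828)
side sm [288.625 202.875] ((288.6529541015625, 202.7915802001953), (17.45205307006836, 21.092409133911133), 77.35442352294922)
top rm [311.6 184. ] ((311.5313720703125, 184.1548309326172), (17.919023513793945, 18.207820892333984), 133.4812774658203)
top sm [286.2 178.8] ((285.8988342285156, 178.5968780517578), (17.625019073486328, 17.855928421020508), 161.3914031982422)
rm [ 559.8 -196.4  113.5] [0.9 0.9]
sm [ 569.3 -117.7  114.9] [0.8 0.8]
tip [563.1 -12.3 154.2] [3.1 3.1]
p1 [635.3   6.4 125.8] [0.3 0.3]
p2 [628.3 -50.7 125.4] [0.7 0.7]
p3 [531.6 -38.3 104.4] [0. 0.]
p4 [538.2  18.1 106.2] [0.5 0.5]
[ 5.49141e+02 -1.02330e+02 -1.26000e-01  2.22920e+01 -9.24180e+01
  2.37720e+01  9.00000e+01  2.88100e+01] [ 0.31 -0.18  0.03  0.4   0.18 -0.1  -0.24  0.27  0.17 -0.   -0.06  0.01
  0.29 -0.12 -0.12  0.19 -0.06  0.01  0.01  0.07 -0.17  0.26 -0.12 -0.16
  0.24 -0.  ]
{'rm': array([ 559.2, -196.8,  114.6]), 'sm': array([ 569.2, -117.4,  114.6]), 'p1': array([635.6,   6.5, 125.4]), 'p2': array([628.4, -50.7, 125.4]), 'p3': array([531.4, -38.4, 104.5]), 'p4': array([538.6,  18.8, 104.5])}
tip rel pivot [-12.08657217   1.05080983  39.67964332] piv [582.86996497 -15.87645492 117.88954077]
```

Call:
arm_command(moves=[{"linear": [-3,2.3,-2],"turn": -2},{"linear": [-8,6.2,-3],"turn": -5},{"linear": [-13,10,-3],"turn": -8},{"linear": [-18,14,-3],"turn": -11},{"linear": [-23,18,-3],"turn": -14},{"linear": [-28,22,-3],"turn": -17.4},{"linear": [-33,26,-3],"turn": -17.4},{"linear": [-38,30,-3],"turn": -17.4},{"linear": [-41.3,32.3,-3],"turn": -17.4},{"linear": [-41.3,32.3,-3],"turn": -17.4}], grip=1)

```text
clock: 2.3
tcp_pos: [351.2, -13.1, 261.2]
orientation: [[0.132, 0.991, -0.0], [0.991, -0.132, -0.0], [-0.0, -0.0, -1.0]]
force: [-0.1, 0.5, -0.2]
width: -0.1
```

Run:
```python
from h import *
import cv2
print(state()["tcp_pos"]);print(calibration("wrist"))
cv2.imwrite("pics/w1.png",camera("wrist")[:,:,::-1])
```

```text
[351.16349084 -13.11908048 261.18350631]
{'fov_y': 65.70646984690485, 'cx': 252.26180331266613, 'cy': 191.50821425589672, 'eye': array([267.58946066,  -2.3409281 , 403.26849368]), 'rotation': array([[ 1.32833848e-01,  9.38917755e-01,  3.17472233e-01],
       [ 9.91138230e-01, -1.25699040e-01, -4.29506684e-02],
       [-4.21190238e-04,  3.20364170e-01, -9.47294369e-01]])}
```

View pics/w1.png

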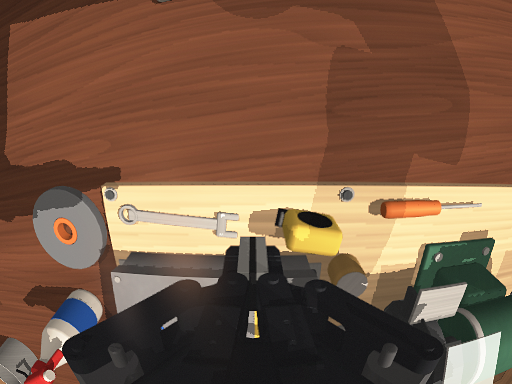

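Run:
```python
import cv2
im=cv2.imread("pics/w1.png")[215:305,200:320]
cv2.imwrite("pics/w1c.png",cv2.resize(im,None,fx=6,fy=6,interpolation=cv2.INTER_CUBIC))
```

```text
(no output)
```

View pics/w1c.png

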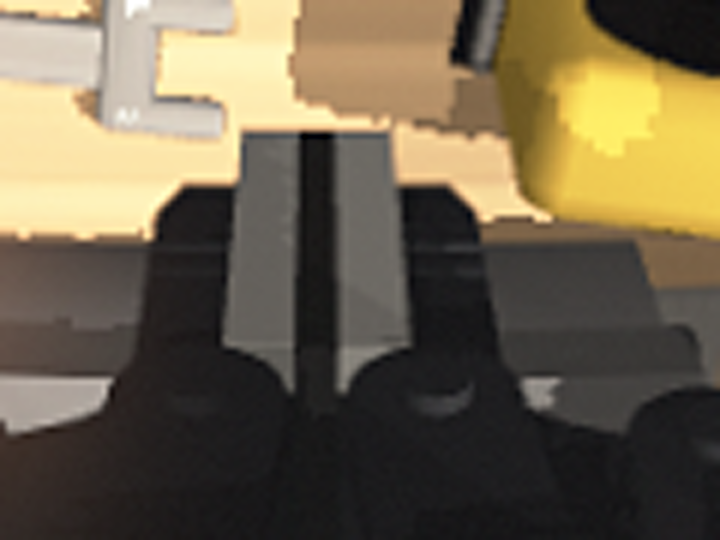

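Run:
```python
from h import *
c=calibration("wrist");s=state();R=np.array(s["orientation"]);p=s["tcp_pos"]
f=192/np.tan(np.radians(c["fov_y"]/2))
def pw(P):
    q=(P-c["eye"])@c["rotation"];th=np.arctan2(np.hypot(q[0],q[1]),q[2]);r=f*th/np.hypot(q[0],q[1]);return np.round([c["cx"]+r*q[0],c["cy"]+r*q[1]],1)
for x in(7,14.5):
  for y in(-11,0,11):
    for z in(0,-5,-10,-20): print(x,y,z,pw(p+R@[x,y,z]))
```

```text
7 -11 0 [266.2 236.1]
7 -11 -5 [266.6 240.5]
7 -11 -10 [267.1 245.1]
7 -11 -20 [268.  255.2]
7 0 0 [265.8 253.7]
7 0 -5 [266.2 258.4]
7 0 -10 [266.6 263.4]
7 0 -20 [267.5 274.1]
7 11 0 [265.4 270.1]
7 11 -5 [265.8 275.1]
7 11 -10 [266.2 280.3]
7 11 -20 [266.9 291.5]
14.5 -11 0 [280.2 236. ]
14.5 -11 -5 [281.  240.4]
14.5 -11 -10 [281.8 245. ]
14.5 -11 -20 [283.7 255. ]
14.5 0 0 [279.4 253.6]
14.5 0 -5 [280.1 258.2]
14.5 0 -10 [280.9 263.2]
14.5 0 -20 [282.6 273.9]
14.5 11 0 [278.6 270. ]
14.5 11 -5 [279.3 274.9]
14.5 11 -10 [280.  280.1]
14.5 11 -20 [281.5 291.3]
```

Call:
arm_command(moves=[{"linear": [1,5,0],"turn": 0},{"linear": [2,10,0],"turn": 0},{"linear": [2.7,15,0],"turn": 0},{"linear": [2.7,16.2,3],"turn": 0},{"linear": [2.7,16.2,7],"turn": 0},{"linear": [2.7,16.2,11.2],"turn": 0},{"linear": [2.7,16.2,11.2],"turn": 0},{"linear": [2.7,16.2,11.2],"turn": 0}])

```text
clock: 3.35
tcp_pos: [515.4, -2.8, 150.9]
orientation: [[0.124, 0.992, 0.002], [0.992, -0.124, -0.0], [0.0, 0.002, -1.0]]
force: [-0.3, 0.1, -0.4]
width: 0.1
```

Run:
```python
from h import *
import cv2
print(state()["tcp_pos"],state()["force"])
a=camera("side")[100:250,180:380];b=camera("top")[110:260,200:400]
cv2.imwrite("pics/b2.png",np.hstack([cv2.resize(x[:,:,::-1],None,fx=2,fy=2,interpolation=cv2.INTER_CUBIC) for x in(a,b)]))
```

```text
[515.39840799  -2.78424107 150.89488032] [-0.33134153  0.0851495  -0.44856475]
```

View pics/b2.png

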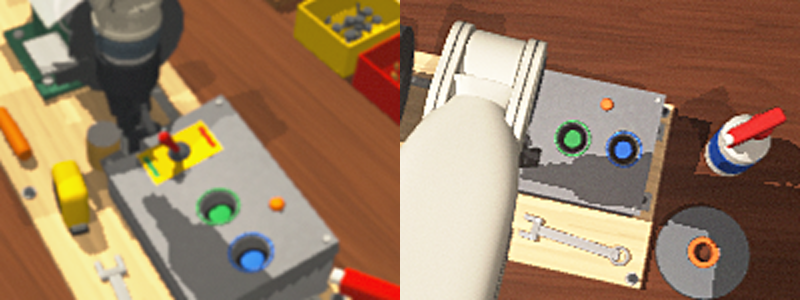

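Call:
arm_command(moves=[{"linear": [-0.4,0.5,0.1],"turn": 0},{"linear": [-0.4,1.2,0.1],"turn": 0},{"linear": [-0.4,1.9,0.1],"turn": 0},{"linear": [-0.4,2.6,0.1],"turn": 0},{"linear": [-0.4,3.3,0.1],"turn": 0},{"linear": [-0.4,4.0,0.1],"turn": 0},{"linear": [-0.4,4.7,0.1],"turn": 0},{"linear": [-0.4,5.2,0.1],"turn": 0},{"linear": [-0.4,5.2,0.1],"turn": 0}])

```text
clock: 4.58
tcp_pos: [566.2, -14.2, 148.0]
orientation: [[0.126, 0.992, -0.0], [0.992, -0.126, 0.0], [0.0, -0.0, -1.0]]
force: [0.3, 0.2, 0.1]
width: -0.0
```

```bash
cat > look.py <<'E'
from h import *
import cv2,sys
print(state()["tcp_pos"],state()["force"],state()["clock"])
a=camera("side")[135:210,225:325]
cv2.imwrite(f"pics/{sys.argv[1]}.png",cv2.resize(a[:,:,::-1],None,fx=6,fy=6,interpolation=cv2.INTER_CUBIC))
E
python3 look.py s3
```

```text
[566.24990501 -14.18333875 148.02280021] [0.33756357 0.22972056 0.14297575] 4.575
```

View pics/s3.png

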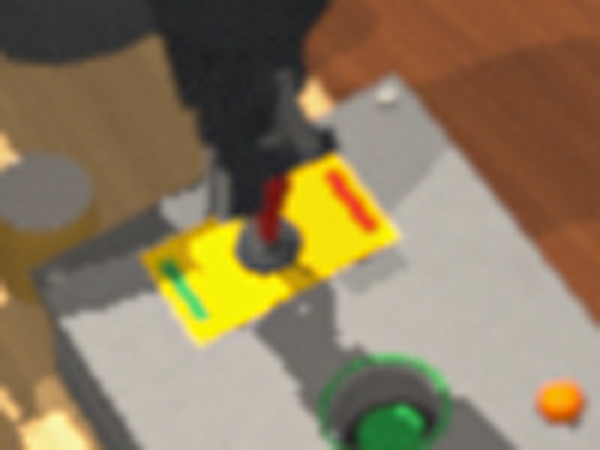

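Call:
arm_command(moves=[{"linear": [0,0.2,0],"turn": 0},{"linear": [0,0.4,0],"turn": 0},{"linear": [0,0.6,0],"turn": 0},{"linear": [0,0.6,0],"turn": 0}])

```text
clock: 5.12
tcp_pos: [572.1, -15.0, 148.2]
orientation: [[0.126, 0.992, 0.0], [0.992, -0.126, 0.0], [0.0, 0.0, -1.0]]
force: [-0.4, 0.7, 0.4]
width: -0.2
```

```bash
python3 look.py s4
```

```text
[572.07308473 -14.95436785 148.23449737] [-0.42103498  0.70585624  0.40523859] 5.125
```

View pics/s4.png

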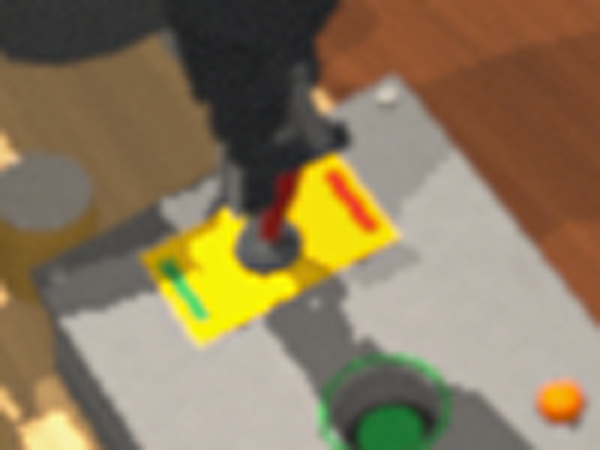

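Still turning; continue by small steps until the stop is felt.

Call:
arm_command(moves=[{"linear": [0,0.15,0],"turn": 0},{"linear": [0,0.3,0],"turn": 0},{"linear": [0,0.3,0],"turn": 0}])

```text
clock: 5.55
tcp_pos: [575.0, -15.3, 148.2]
orientation: [[0.126, 0.992, 0.0], [0.992, -0.126, -0.0], [-0.0, 0.0, -1.0]]
force: [-1.2, 0.2, 0.2]
width: 0.1
```

Call:
arm_command(moves=[{"linear": [0,0.1,0],"turn": 0},{"linear": [0,0.2,0],"turn": 0},{"linear": [0,0.2,0],"turn": 0}])

```text
clock: 5.92
tcp_pos: [575.4, -15.3, 148.1]
orientation: [[0.126, 0.992, -0.003], [0.992, -0.126, 0.0], [-0.0, -0.003, -1.0]]
force: [-9.1, 0.8, 4.2]
width: 0.2
```

```bash
python3 look.py s5
```

```text
[575.36817588 -15.34152418 148.14394977] [-9.10447163  0.81917281  4.18323064] 5.925
```

View pics/s5.png

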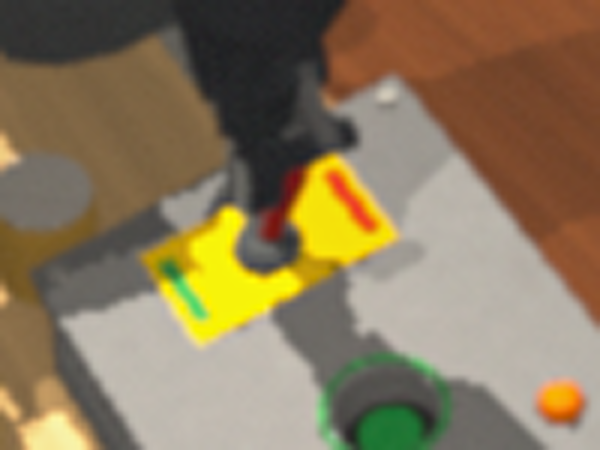

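Call:
arm_command(moves=[{"linear": [0,-1,0],"turn": 0},{"linear": [0,-4,0],"turn": 0},{"linear": [0,-4,-4],"turn": 0},{"linear": [0,-4,-9],"turn": 0},{"linear": [-4,-1,-10.5],"turn": 0},{"linear": [-8,2,-10.5],"turn": 0},{"linear": [-12,5,-10.5],"turn": 0},{"linear": [-16,8,-10.5],"turn": 0},{"linear": [-18,9,-10.5],"turn": 0},{"linear": [-18,9,-10.5],"turn": 0}])

```text
clock: 7.22
tcp_pos: [643.7, -207.2, 252.2]
orientation: [[0.128, 0.992, -0.0], [0.992, -0.128, 0.0], [0.0, -0.0, -1.0]]
force: [0.0, 1.0, 0.1]
width: -0.1
```

Run:
```python
from h import *
import cv2,pickle
s=state();c=calibration("wrist");im=camera("wrist");print(s["tcp_pos"],s["force"],s["clock"])
pickle.dump((s,c),open("w6.pkl","wb"))
cv2.imwrite("pics/w6.png",im[:,:,::-1])
b=camera("side");cv2.imwrite("pics/s6full.png",b[:,:,::-1]);b=b[120:270,180:380];cv2.imwrite("pics/s6.png",cv2.resize(b[:,:,::-1],None,fx=4,fy=4,interpolation=cv2.INTER_CUBIC))
```

```text
[ 643.74194974 -207.15120619  252.24875524] [0.04025199 0.96246415 0.13226321] 7.225
```

View pics/w6.png

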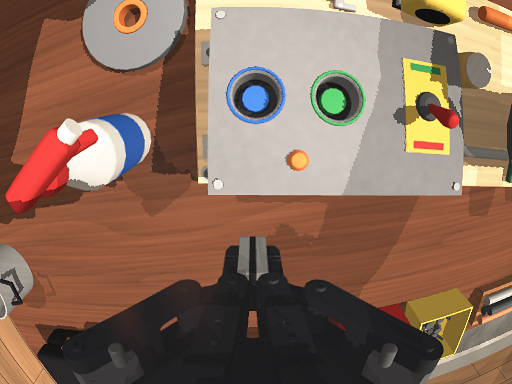

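View pics/s6.png

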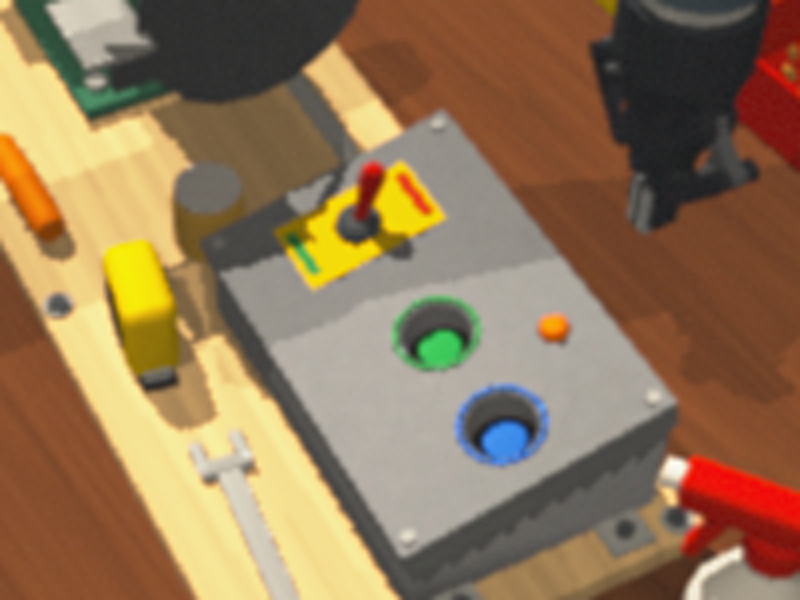

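Run:
```python
from h import *
import cv2,pickle
s,c=pickle.load(open("w6.pkl","rb"));z=np.load("pose.npz");R,o,v=z["R"],z["o"],z["v"]
f=192/np.tan(np.radians(c["fov_y"]/2))
im=cv2.cvtColor(cv2.imread("pics/w6.png"),cv2.COLOR_BGR2HSV)
def ry(p):
    d=np.array([p[0]-c["cx"],p[1]-c["cy"]]);r=np.hypot(*d);th=r/f
    return c["rotation"]@np.array([*(d/r*np.sin(th)),np.cos(th)])
def pl(p,z=0):
    d=ry(p);n=R[:,2];q=o+n*z;return c["eye"]+d*(n@(q-c["eye"]))/(n@d)
for nm,(ctr,lo,hi) in dict(rm=((255,95),100,125),sm=((337,98),45,80)).items():
    m=(im[...,0]>=lo)&(im[...,0]<=hi)&(im[...,1]>90)&(im[...,2]>60)
    ys,xs=np.nonzero(m);k=np.hypot(xs-ctr[0],ys-ctr[1])<36
    hull=cv2.convexHull(np.c_[xs,ys][k].astype(np.int32))
    # map hull to plane, fit circle in cover frame
    P=np.array([R.T@(pl(h[0])-o) for h in hull]);e=cv2.fitEllipse(P[:,:2].astype(np.float32));ctr3=o+R@[*e[0],0]
    kk=np.hypot(xs-ctr[0],ys-ctr[1])<17;kc=[xs[kk].mean(),ys[kk].mean()]
    print(nm,"cover",e,"world",ctr3,"key",kc,R.T@(pl(kc,-17)-o))
print("v",v,z["rm"])
S=calibration("side")
for a in(-.45,.0,.35,.45):
    p=z["o"]+R@[v[5]+50*np.sin(a),v[6],3+50*np.cos(a)];print(a,(proj(S,p)[0]-[180,120])*4)
```

```text
rm cover ((22.69511604309082, -89.38569641113281), (54.5472297668457, 54.719581604003906), 167.62191772460938) world [ 559.95618437 -193.79319423  114.73102162] key [np.float64(255.17986798679868), np.float64(98.24257425742574)] [ 23.27557111 -89.47628909 -17.        ]
sm cover ((23.319530487060547, -10.727590560913086), (54.23585510253906, 54.44605255126953), 60.49940490722656) world [ 570.42343342 -115.83226002  114.86118699] key [np.float64(333.1013133208255), np.float64(100.57410881801125)] [ 23.6045284 -11.169459  -17.       ]
v [ 5.49141078e+02 -1.02329967e+02 -1.25700817e-01  2.22919254e+01
 -9.24175617e+01  2.37717087e+01  8.99999905e+01  2.88104938e+01] [ 559.18485758 -196.75170069  114.64697253]
-0.45 [317.20242285 194.16639914]
0.0 [345.55060856 173.27138196]
0.35 [369.66237279 163.47960586]
0.45 [376.38020947 161.95044143]
```

Call:
arm_command(moves=[{"linear": [0.1,-3,0],"turn": 0},{"linear": [0.1,-6,0],"turn": 0},{"linear": [0.1,-8.3,1],"turn": 0},{"linear": [0.1,-8.3,4],"turn": 0},{"linear": [0.1,-8.3,8],"turn": 0},{"linear": [0.1,-8.3,11],"turn": 0},{"linear": [0.1,-8.3,12.2],"turn": 0},{"linear": [0.1,-8.3,12.2],"turn": 0},{"linear": [0.1,-8.3,12.2],"turn": 0}])

```text
clock: 8.45
tcp_pos: [561.9, -194.0, 132.7]
orientation: [[0.125, 0.992, 0.002], [0.992, -0.125, -0.001], [-0.001, 0.002, -1.0]]
force: [0.2, -0.1, 0.9]
width: 0.4
```

Run:
```python
from h import *
import cv2,pickle
s=state();c=calibration("wrist");im=camera("wrist");print(s["tcp_pos"],s["force"],s["clock"])
pickle.dump((s,c),open("w7.pkl","wb"));cv2.imwrite("pics/w7.png",im[:,:,::-1])
w=cv2.resize(im[200:300,190:320],None,fx=6,fy=6,interpolation=cv2.INTER_CUBIC);cv2.imwrite("pics/w7c.png",w[:,:,::-1])
b=camera("side");cv2.imwrite("pics/s7f.png",b[:,:,::-1]);b=b[170:260,255:375];cv2.imwrite("pics/s7.png",cv2.resize(b[:,:,::-1],None,fx=6,fy=6,interpolation=cv2.INTER_CUBIC))
R=np.array(s["orientation"]);f=192/np.tan(np.radians(c["fov_y"]/2))
def pw(P):
    q=(P-c["eye"])@c["rotation"];th=np.arctan2(np.hypot(q[0],q[1]),q[2]);r=f*th/np.hypot(q[0],q[1]);return np.round([c["cx"]+r*q[0],c["cy"]+r*q[1]],1)
for x in(-7,7):print((pw(s["tcp_pos"]+R@[x,-11,0])-[190,200])*6)
```

```text
[ 561.86865901 -194.03727433  132.72819908] [ 0.22081443 -0.08290526  0.91227046] 8.45
[300.6 216.6]
[457.2 216.6]
```

View pics/w7c.png

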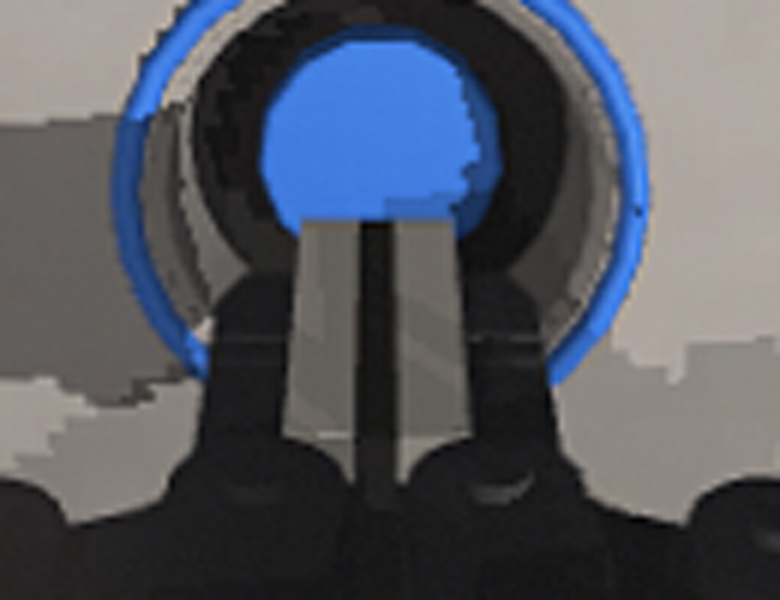

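View pics/s7.png

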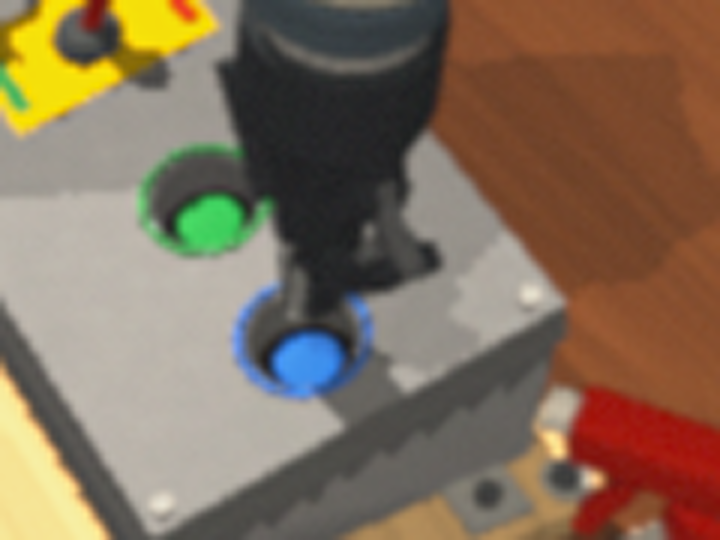

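Run:
```python
from h import *
import cv2,pickle
s,c=pickle.load(open("w7.pkl","rb"));z=np.load("pose.npz");R,o=z["R"],z["o"]
f=192/np.tan(np.radians(c["fov_y"]/2))
im=cv2.cvtColor(cv2.imread("pics/w7.png"),cv2.COLOR_BGR2HSV)
def pl(p,z=0):
    d=np.array([p[0]-c["cx"],p[1]-c["cy"]]);r=np.hypot(*d);th=r/f
    d=c["rotation"]@np.array([*(d/r*np.sin(th)),np.cos(th)]);n=R[:,2];q=o+n*z;return c["eye"]+d*(n@(q-c["eye"]))/(n@d)
m=(im[...,0]>=100)&(im[...,0]<=125)&(im[...,1]>90)&(im[...,2]>40)
ys,xs=np.nonzero(m);k=(np.hypot(xs-253,ys-228)<60)&(np.hypot(xs-253,ys-224)>24)
from scipy.optimize import least_squares
P=np.array([(R.T@(pl(q)-o))[:2] for q in np.c_[xs,ys][k]])
g=least_squares(lambda v:np.hypot(P[:,0]-v[0],P[:,1]-v[1])-v[2],[22,-90,25],loss="soft_l1")
w=o+R@[g.x[0],g.x[1],0];print(len(P),g.x,w, np.abs(g.fun).mean())
u=np.array([R[0,0],R[1,0],0]);u/=np.linalg.norm(u);t=np.array([u[1]*-1,u[0],0])
d=s["tcp_pos"]-w;print("tcp rel mouth s,lat,z",d@u,d@t,d[2])
```

```text
981 [ 20.66710264 -89.44811108  25.7294797 ] [ 557.98054904 -193.60645     114.30826215] 0.7453936034630927
tcp rel mouth s,lat,z 3.9114454413582105 0.06002740038473681 18.419936936729385
```

Call:
arm_command(moves=[{"linear": [0,-0.1,0.5],"turn": 0},{"linear": [0,-0.1,1],"turn": 0},{"linear": [0,-0.1,1.5],"turn": 0},{"linear": [0,-0.1,2],"turn": 0},{"linear": [0,-0.1,2.4],"turn": 0},{"linear": [0,-0.1,2.7],"turn": 0},{"linear": [0,-0.1,2.7],"turn": 0}])

```text
clock: 9.43
tcp_pos: [560.2, -193.8, 104.1]
orientation: [[0.126, 0.992, -0.0], [0.992, -0.126, 0.0], [0.0, -0.0, -1.0]]
force: [-0.1, 0.2, 0.4]
width: 0.0
```

Call:
arm_command(moves=[{"linear": [0,0,0.2],"turn": 0},{"linear": [0,0,0.4],"turn": 0},{"linear": [0,0,0.6],"turn": 0},{"linear": [0,0,0.6],"turn": 0}])

```text
clock: 9.93
tcp_pos: [560.2, -193.8, 98.1]
orientation: [[0.126, 0.992, -0.0], [0.992, -0.126, 0.0], [0.0, -0.0, -1.0]]
force: [0.6, 0.2, -0.1]
width: -0.1
```

Call:
arm_command(moves=[{"linear": [0,0,0.1],"turn": 0},{"linear": [0,0,0.2],"turn": 0},{"linear": [0,0,0.2],"turn": 0}])

```text
clock: 10.3
tcp_pos: [560.2, -193.8, 96.2]
orientation: [[0.126, 0.992, -0.0], [0.992, -0.126, 0.0], [0.0, -0.0, -1.0]]
force: [0.6, -0.2, -0.3]
width: -0.1
```

Call:
arm_command(moves=[{"linear": [0,0,0.1],"turn": 0},{"linear": [0,0,0.2],"turn": 0},{"linear": [0,0,0.2],"turn": 0}])

```text
clock: 10.68
tcp_pos: [560.2, -193.9, 94.2]
orientation: [[0.126, 0.992, -0.0], [0.992, -0.126, 0.0], [0.0, -0.0, -1.0]]
force: [-0.3, 0.4, 0.2]
width: -0.2
```

Call:
arm_command(moves=[{"linear": [0,0,0.1],"turn": 0},{"linear": [0,0,0.2],"turn": 0},{"linear": [0,0,0.2],"turn": 0}])

```text
clock: 11.05
tcp_pos: [560.5, -193.9, 92.5]
orientation: [[0.126, 0.992, 0.001], [0.992, -0.126, -0.0], [-0.0, 0.001, -1.0]]
force: [0.2, 0.2, 2.2]
width: 0.1
```

Run:
```python
from h import *
import cv2
for i in range(3):
    im=camera("wrist");s=state();print(s["tcp_pos"],s["force"],s["clock"])
w=cv2.resize(im[200:300,190:320],None,fx=6,fy=6,interpolation=cv2.INTER_CUBIC);cv2.imwrite("pics/w8c.png",w[:,:,::-1])
```

```text
[ 560.50806922 -193.93075518   92.48453107] [0.6943296  1.09772127 2.7328755 ] 11.1
[ 560.45897711 -193.92392747   92.44932653] [0.80417276 0.04206906 2.03475595] 11.15
[ 560.47656801 -193.9181018    92.46574414] [ 0.98839099 -0.22268968  3.3016521 ] 11.2
```

View pics/w8c.png

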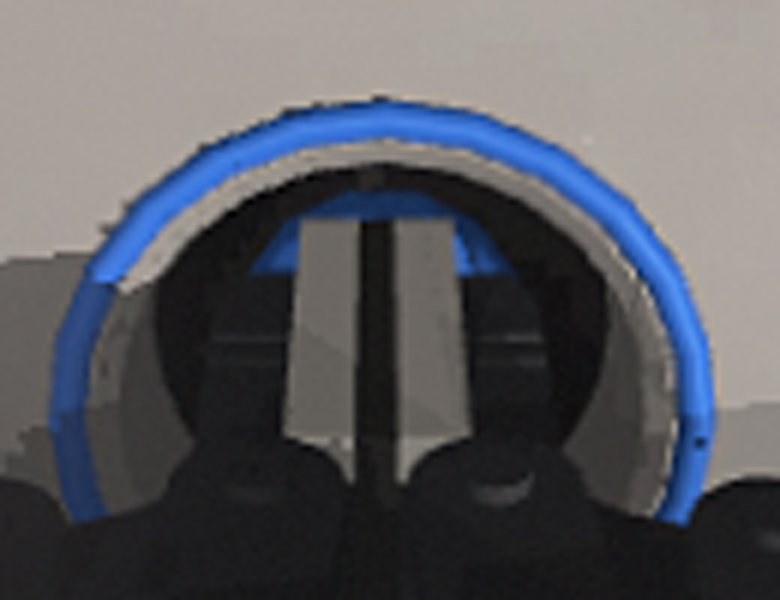

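Call:
arm_command(moves=[{"linear": [0,0,0.1],"turn": 0},{"linear": [0,0,0.2],"turn": 0},{"linear": [0,0,0.2],"turn": 0}])

```text
clock: 11.58
tcp_pos: [560.3, -193.9, 90.2]
orientation: [[0.126, 0.992, -0.0], [0.992, -0.126, -0.0], [-0.0, 0.0, -1.0]]
force: [0.1, 0.1, 2.9]
width: -0.1
```

Run:
```python
from h import *
import cv2
for i in range(3):
    im=camera("wrist");s=state();print(s["tcp_pos"],s["force"],s["wrist_torque"],s["clock"])
w=cv2.resize(im[200:300,190:320],None,fx=6,fy=6,interpolation=cv2.INTER_CUBIC);cv2.imwrite("pics/w9c.png",w[:,:,::-1])
b=camera("side")[170:260,255:375];cv2.imwrite("pics/s9.png",cv2.resize(b[:,:,::-1],None,fx=6,fy=6,interpolation=cv2.INTER_CUBIC))
```

```text
[ 560.17952565 -193.88177736   90.19829069] [ 1.23057683 -0.52309146  2.40528247] [-0.07620915 -0.25860083 -0.01048086] 11.625
[ 560.16706756 -193.9013907    90.20740212] [0.38779991 0.27067724 1.87347186] [-0.0769409  -0.20678511  0.01252384] 11.675
[ 560.17224885 -193.88132047   90.22601239] [0.72451462 0.23398122 2.46469204] [-0.05284018 -0.20189459  0.02384636] 11.725
```

View pics/s9.png

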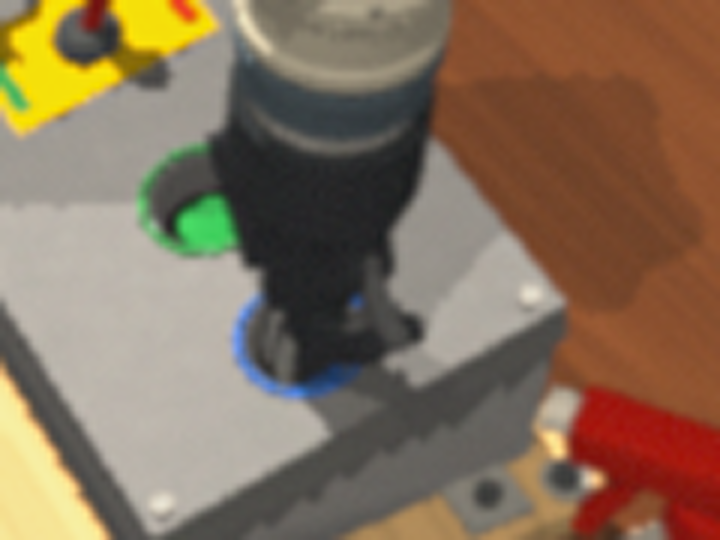

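Call:
arm_command(moves=[{"linear": [0,0,0.1],"turn": 0},{"linear": [0,0,0.2],"turn": 0},{"linear": [0,0,0.2],"turn": 0}])

```text
clock: 12.15
tcp_pos: [560.2, -193.9, 88.2]
orientation: [[0.126, 0.992, -0.0], [0.992, -0.126, 0.0], [-0.0, -0.0, -1.0]]
force: [1.0, -0.4, 2.1]
width: 0.1
```

Call:
arm_command(moves=[{"linear": [0,0,0.1],"turn": 0},{"linear": [0,0,0.2],"turn": 0},{"linear": [0,0,0.2],"turn": 0}])

```text
clock: 12.52
tcp_pos: [560.4, -193.9, 86.9]
orientation: [[0.126, 0.992, 0.001], [0.992, -0.126, -0.0], [-0.0, 0.001, -1.0]]
force: [0.2, 0.8, 7.9]
width: 0.3
```

Call:
arm_command(moves=[{"linear": [0,0,0.1],"turn": 0},{"linear": [0,0,0.1],"turn": 0},{"linear": [0,0,0.1],"turn": 0}])

```text
clock: 12.9
tcp_pos: [560.5, -193.9, 86.6]
orientation: [[0.126, 0.992, 0.001], [0.992, -0.126, -0.001], [-0.001, 0.002, -1.0]]
force: [-1.6, 2.2, 14.5]
width: 0.0
```

Hard stop reached (14.5 N). Withdraw straight up, then to the viewing pose.

Call:
arm_command(moves=[{"linear": [0,0,-0.5],"turn": 0},{"linear": [0,0,-2],"turn": 0},{"linear": [0,0,-4],"turn": 0},{"linear": [0,0,-8],"turn": 0},{"linear": [0,0,-12],"turn": 0},{"linear": [0,0,-16.6],"turn": 0},{"linear": [0,4,-16.6],"turn": 0},{"linear": [0,8.3,-16.6],"turn": 0},{"linear": [0,8.3,-16.6],"turn": 0},{"linear": [0,8.3,-16.6],"turn": 0}])

```text
clock: 14.15
tcp_pos: [642.1, -204.1, 251.1]
orientation: [[0.126, 0.992, -0.001], [0.992, -0.126, 0.0], [0.0, -0.001, -1.0]]
force: [-0.2, 0.2, 0.1]
width: -0.1
```

Run:
```python
from h import *
import cv2
s=state();im=camera("wrist");print(s["tcp_pos"],s["force"],s["clock"])
cv2.imwrite("pics/w10.png",im[:,:,::-1])
a=cv2.imread("pics/w6.png")[50:150,200:400];b=im[50:150,200:400,::-1]
cv2.imwrite("pics/cmp.png",cv2.resize(np.vstack([a,b]),None,fx=3,fy=3,interpolation=cv2.INTER_CUBIC))
b=camera("side");cv2.imwrite("pics/s10f.png",b[:,:,::-1])
old=cv2.imread("pics/side0.png")
cv2.imwrite("pics/s10.png",cv2.resize(np.hstack([old[130:300,130:330],b[130:300,130:330,::-1]]),None,fx=2,fy=2,interpolation=cv2.INTER_CUBIC))
d=cv2.absdiff(old,b[:,:,::-1].copy()).max(2);cv2.imwrite("pics/d.png",d)
```

```text
[ 642.11833136 -204.12432097  251.11236826] [-0.20920264  0.20852514  0.05908631] 14.15
```

View pics/cmp.png

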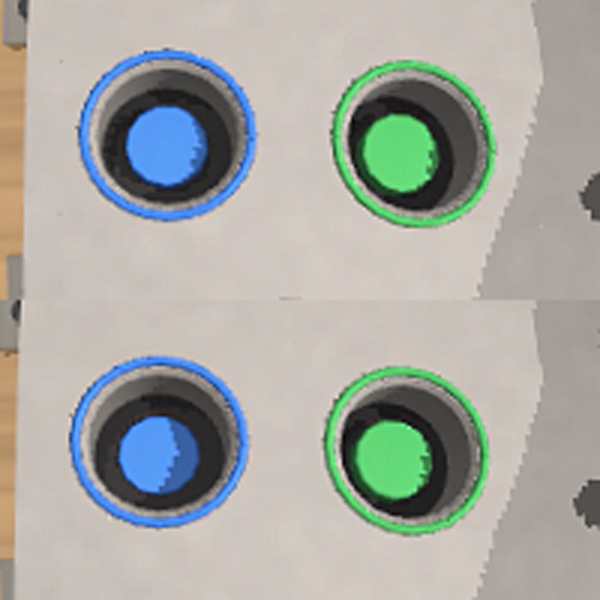

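View pics/s10.png

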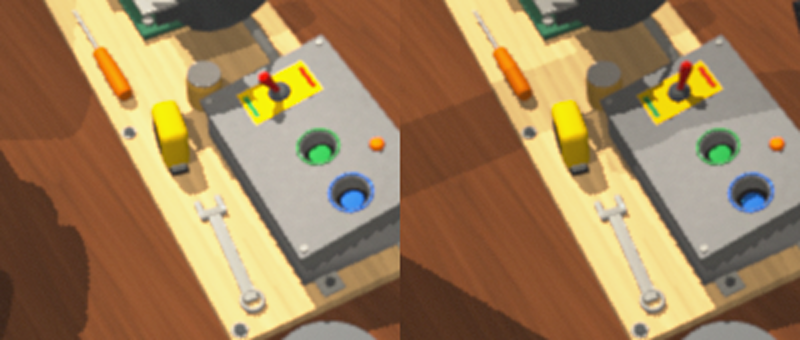

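```bash
python3 -c "
from rig import *
print(close_job())"
```

```text
the job is handed in; nothing more can be done
None
```

I pushed the isolator toggle over to OFF, then pressed the blue reset key home. The arm then went up and clear, and I handed the job in at about 14 s.

- **Isolator:** I felt its stop at about 9 N. In the later side picture its tip lies within a few millimetres of the computed full-OFF position.
- **Reset key:** It moved under a steady 2 to 3 N over about 6 to 7 mm, then met a hard stop at 14.5 N. The wrist picture afterwards shows it deeper in its well, but I did not measure its depth from that picture.
- **Everything else:** By eye, the green start key looks as it did before. The wrench, tape measure, tin and screwdriver show no shift in the side view. I did not compare the spray bottle or the spare wheel before and after, though the arm never felt contact near them. The tool force was about zero at the end.

Two checks disagreed. The fixed cameras and the wrist camera put the well 3 mm apart sideways, so I followed the wrist camera, which showed the finger centred on the key. Contact with the key also came about 6 mm lower than I had computed, and I found no definite reason for it. I therefore pressed in small steps by force until the stop.

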